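Wedge the rocking block heater steady

ROBOT

A 6-joint arm with a two-finger parallel gripper is mounted at the origin on the work surface. World frame = base frame: x ahead of the robot, y to its left, z up, the work surface at z = 0. Lengths are in mm, angles in rad, forces in N, time in s.
With the tool pointing down it reaches from about 350 to 875 mm from the base axis. Payload 4.2 kg.
Tool frame: the origin (TCP) lies at the very end of the fingers, on their centre line; the grasp point (between the pads) lies 19 mm behind it; z points along the fingers, y is the direction in which the jaws open and shut (so a half turn about z gives the same grasp; the last joint's range is limited). The gripper opens to 85 mm and grips with 20 to 120 N. Pads are 22 mm wide; open, the fingers measure 114 mm over their backs; the gripper's body (76 mm by 85 mm) begins 54 mm behind the grasp point. The pads swing forward as they close: fully open they stand 13 mm farther back than shut.
Start: joints at [-1.079, 0.385, 0.008, 0, -1.194, -0.259], TCP at [144.207, -608.115, 231.312] pointing down, gripper open.
Joint ranges: [-3.14, 3.14], [-1.21, 2.06], [-1.07, 1.41], [-3.16, 2.05], [-2.99, -0.16], [-3.1, 3.1]. Speed limits (rad/s): [2.79, 2.79, 3.14, 3.14, 3.14, 3.14].

INTERFACE

Orientations are given as a unit quaternion [x, y, z, w].
In Python, from bench import arm gives the robot as it stands.
- The arm moves only by the tool apply_moves, never from a script. Its argument "plan" is one flat list of numbers, 5 for each row, row after row: the gripper's target within -1 to 1 (shut at 1, half-way at 0, fully open at -1), then the shift along the world's x, y, z in m, then the turn about the world's z in degrees. A call has 1 to 8 rows; each row is the pose to reach, as a shift and turn from the pose commanded when the call began; what a row does not reach only later rows make up. A row lasts 1/12 s, in which the tool goes at most 41.7 mm and 7.16 degrees, less where a joint would pass 70% of its speed; a pose out of reach is approached as far as the arm can. A call with a gripper value outside its range is refused whole. The fingers move at their own pace and stop on an object; the grip force is fixed at half the most. Time passes only in rows, so rows that repeat a pose let the fingers close. It gives the time, the measured TCP pose, the force and the opening at its end, in the units of the state.
- arm.read_state(): the state, without advancing time (a new reading comes with each control period).
- arm.get_image(name): name is "side" or "top"; returns a dict with "color" (480x640x3 uint8, red, green, blue), "range_z" (480x640 float32, mm along the optical axis (not along the pixel's ray), 0 where there is no reading), "camera_matrix" (3x3 intrinsics, pixels), "camera_from_world" (4x4, takes a point from world to camera coordinates). Camera axes: x right, y down, z forward; pixel columns grow to the right and rows downward; lengths in mm; the calibration is good to about 2 mm. A picture is of the moment at which its call begins.
- arm.job_done(): hands the job in, once; it reports no verdict.
The state is a dict: "clock": time; "joints": joint angles; "joint_vel": joint speeds; "joint_efforts": joint torques, N m; "position": TCP position; "ee_rot": TCP orientation; "contact_force": force on the tool from outside, world axes, zero at the start; "wrist_torque": the same for the moment, N m; "gripper_width": finger opening in mm.
Only numpy, scipy, OpenCV 4.12 (cv2) and the standard library are available. Lean on these libraries where they do the work, as an engineer would, in place of code of your own. Each camera call takes 0.05 s, during which the arm holds its last target.

TASK

The white block heater on the bench rocks because one of its feet is too short. Press down on its top at that corner with the fingertips to feel it rock, then push the wooden wedge along the bench, thin end first, under the short foot until it is snug and the heater stands level and no longer rocks. Finish while holding the fingertips firmly down on that corner, to show that it stays put; only touch and push, do not lift or carry the wedge or the heater or shove the heater out of its place, and leave the other things alone.

Things in the scene. Friction and masses are not known exactly. Their poses are not given: they have to be found in the camera images.
- unit: White block heater, loose, about 3 kg: housing 180 mm along its x, 220 mm along its y, from 24 to 104 mm above the bench, flat top. It rests level on three of its four round-bottomed rubber feet (20 mm across); the foot at its +x +y corner is short and hangs 6 to 12 mm above the bench, differing each time. Origin: at bench level under its centre; z up.
- foot_spot (a point): Point at bench level straight under the short foot, 76 mm along the heater's x and 96 mm along its y from its origin, 14 mm inside both sides. Fixed to the housing: it does not show the foot's height.
- corner (a point): Point on the flat top straight above the short foot, 104 mm above the bench when level: press here. About 2 to 3 N rocks this corner down until the foot meets the bench; let go, it comes back to level. Flat 14 mm outwards and 30 mm inwards.
- wedge: Plain wooden wedge, 90 g, flat on the bench: 140 mm long (its x), 50 mm wide (y), 3 mm thick at the thin end (+x) rising evenly to 24 mm at the thick end (-x). Origin: centre of its underside; z up. It starts off the heater's +y side, centre 195 to 250 mm along the heater's y, thin end towards the short foot within 0.3 rad.
- thin_end (a point): Middle of the wedge's thin edge, at bench level.
- thick_end (a point): Middle of the wedge's thick end face (50 mm wide, 24 mm high), 12 mm above the bench: the face to push. The wedge slides at under 1 N; when it meets the foot the push grows at once.
- beaker: Clear plastic beaker, 66 mm across, 85 mm tall, standing to the heater's -x side of the wedge's way; leave alone. Origin: centre of its underside.
- jar: Small glass jar, 42 mm across, 65 mm tall, standing beyond the wedge's way (heater's +x side); leave alone. Origin: centre of its underside.
- tube_rack: Orange tube rack, 75 x 160 x 48 mm; leave alone. Origin: centre of its underside.
- pipette: Hand pipette lying on the bench, 265 mm long, 26 mm high; leave alone. Origin: on the bench under its middle.
- tip_box: Blue box of pipette tips, 85 x 120 x 62 mm; leave alone. Origin: centre of its underside.
- bottle_a: Amber bottle, 64 mm across, 130 mm tall; leave alone. Origin: centre of its underside.
- bottle_b: White bottle, 64 mm across, 130 mm tall; leave alone. Origin: centre of its underside.
Mind the look-alikes: they are no part of the job. There is more than one size of the wedge; the job needs the smaller.

How it is judged (in metres and radians):
On the way:
1. the fingertips press the heater's corner and it is felt to rock (tips by more than 0.03 rad), no wedge under the foot yet (contact force between the fingers and unit above 0.5 N and angle between unit's own z axis and vertical above 0.03 rad and contact force between wedge and unit below 0.1 N), for 0.05 s.
At the end, for the whole second after the job is handed in: The fingertips press on the heater top within 40 mm of the point over the short foot with over 5 N; the wedge lies flat under that foot (at least 15 mm in from the thin edge), untouched by the robot, and takes over 2 N; the heater is level within 0.015 rad and at rest (contact force between the fingers and unit above 5 N and contact force between wedge and unit above 2 N and angle between unit's own z axis and vertical below 0.015 rad and horizontal distance between corner and the grasp point below 0.04 m and contact force between the fingers and wedge below 0.1 N and x of foot_spot in the frame of wedge between -0.06 and 0.055 m and y of foot_spot in the frame of wedge between -0.025 and 0.025 m and angle between wedge's own z axis and vertical below 0.03 rad and linear speed of each of unit, wedge below 0.01 m/s); the arm keeps its last pose, push and grip.
It fails at once if the wedge is lifted off the bench (height (world z) of thick_end above 0.022 m).
It fails at once if the wedge's thin end is lifted or the wedge turned over (height (world z) of thin_end above 0.015 m or angle between wedge's own z axis and vertical above 0.2 rad).
It fails at once if the heater is lifted, tipped far over or shoved more than 30 mm (height (world z) of unit above 0.012 m or angle between unit's own z axis and vertical above 0.2 rad or distance of unit from where it was at the start of the episode above 0.03 m).
It fails at once if one of the other things (beaker, jar, rack, pipette, tip box, bottles) is moved more than 20 mm or tipped (distance of any of beaker, jar, tube_rack, pipette, tip_box, bottle_a, bottle_b from where it was at the start of the episode above 0.02 m or angle between any of beaker, jar, tube_rack, pipette, tip_box, bottle_a, bottle_b's own z axis and vertical above 0.3 rad).
It also fails if it takes over 64 s, if anything falls off the work surface, if the arm or the gripper's body presses on something with over 40 N, if the wrist force passes 120 N, or if a joint passes its speed limit or range.

## Working session

There is one attempt and no reset: what is moved stays moved. The work goes in short steps, Python scripts to look and compute and a tool call to move; the robot and the scene stay as the last step left them, time stands still between calls to the robot, and variables do not carry over. Pictures are saved under pics/ and viewed, and the job is handed in when it is done.

Besides the shell and the picture viewer there is one more tool, called after "Request:" in YAML: its name, and indented under it one key for each argument. apply_moves: Moves the arm, as the interface text tells. Its arguments: {"type":"object","properties":{"plan":{"type":"array","items":{"type":"number"}}},"required":["plan"]}

```bash
ls; mkdir -p pics; python3 - <<'E'
from bench import arm
import cv2,numpy as np,pickle
print(arm.read_state())
for n in("top","side"):
    d=arm.get_image(n); pickle.dump(d,open(f"{n}0.pkl","wb"))
    cv2.imwrite(f"pics/{n}0.png",d["color"][:,:,::-1]); print(n,d["camera_matrix"],d["camera_from_world"])
E
```

```text
pics
{'clock': 0.0, 'joints': array([-1.07939707e+00,  3.85559323e-01,  6.61449368e-03, -5.09116124e-04,
       -1.19401770e+00, -2.58606229e-01]), 'joint_vel': array([-0.00010469,  0.00044686, -0.00064693,  0.00048725,  0.00035892,
        0.0003788 ]), 'joint_efforts': array([-1.18711683e-03, -3.92292309e+01,  1.88396055e+01,  4.18624520e+00,
       -4.82997260e-03,  3.08143527e-06]), 'position': array([ 144.06965733, -607.55609527,  230.21399217]), 'ee_rot': array([-1.16040514e-01,  9.93243862e-01,  1.09449534e-03, -1.76555375e-04]), 'contact_force': array([ 0.27226394, -0.29837942, -0.64350094]), 'wrist_torque': array([0.00383682, 0.00759438, 0.03041865]), 'gripper_width': 84.93917173927792}
top [[456.77517477   0.         319.82396447]
 [  0.         456.77517477 245.36826543]
 [  0.           0.           1.        ]] [[ 2.04960645e-02 -9.99467746e-01 -2.53798524e-02  6.39155533e+01]
 [-9.90661988e-01 -1.68799686e-02 -1.35291875e-01  4.88859192e+02]
 [ 1.34791454e-01  2.79158060e-02 -9.90480677e-01  1.28327082e+03]
 [ 0.00000000e+00  0.00000000e+00  0.00000000e+00  1.00000000e+00]]
side [[449.3370118    0.         314.86663721]
 [  0.         449.3370118  237.86085109]
 [  0.           0.           1.        ]] [[-9.74997225e-01 -2.21609377e-01  1.64224135e-02  4.88977390e+02]
 [-1.23645529e-01  4.79616519e-01 -8.68723073e-01  1.04881798e+02]
 [ 1.84640718e-01 -8.49033143e-01 -4.95025784e-01  9.99997984e+02]
 [ 0.00000000e+00  0.00000000e+00  0.00000000e+00  1.00000000e+00]]
```

View pics/top0.png

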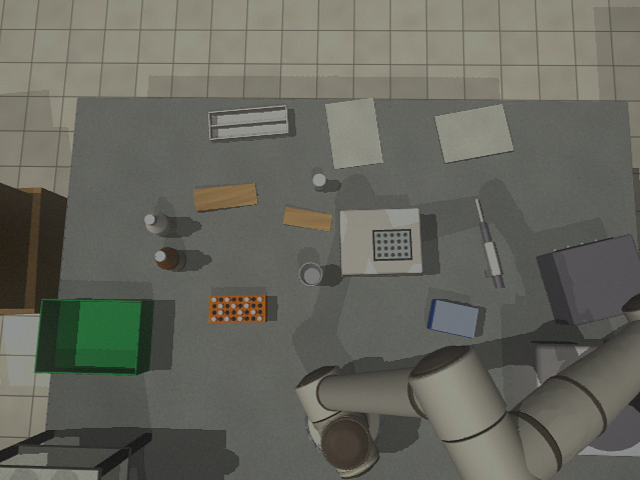

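View pics/side0.png

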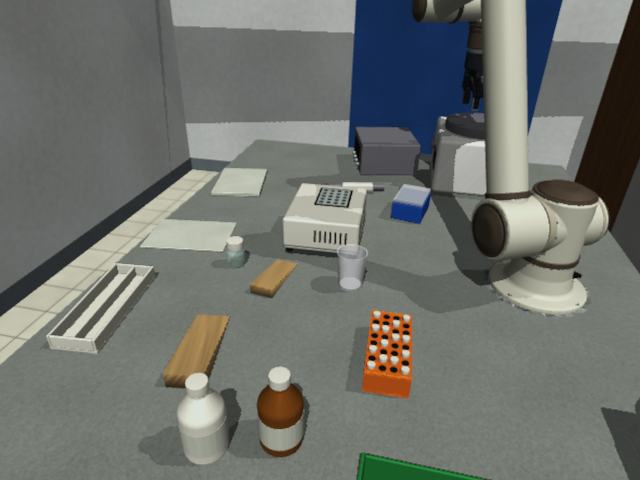

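The wedge-like things are the small wooden block at top (308,218), between jar and beaker beside the heater, and the larger one at (226,197). The description fits the smaller one. The heater is at (380,242), with its short corner near (342,212). Next I measure and crop.

```bash
cat > h.py <<'E'
import cv2,numpy as np,pickle
def px(d,uv,z):
    K=d["camera_matrix"];T=d["camera_from_world"];R=T[:3,:3];t=T[:3,3]
    uv=np.atleast_2d(uv).astype(float)
    r=np.c_[uv,np.ones(len(uv))]@np.linalg.inv(K).T@R; c=-R.T@t
    return c+r*((np.broadcast_to(z,len(uv))-c[2])/r[:,2])[:,None]
def cloud(d):
    K=d["camera_matrix"];T=d["camera_from_world"];Z=d["range_z"]
    v,u=np.mgrid[:480,:640]
    p=np.stack([(u-K[0,2])/K[0,0]*Z,(v-K[1,2])/K[1,1]*Z,Z],-1)-T[:3,3]
    return p@T[:3,:3]
def proj(d,p):
    q=np.atleast_2d(p)@d["camera_from_world"][:3,:3].T+d["camera_from_world"][:3,3]
    q=q@d["camera_matrix"].T; return q[:,:2]/q[:,2:]
E
python3 - <<'E'
from h import *
for n in("top","side"):
    d=pickle.load(open(n+"0.pkl","rb")); P=cloud(d); hsv=cv2.cvtColor(d["color"],cv2.COLOR_RGB2HSV)
    wood=((hsv[...,0]>8)&(hsv[...,0]<25)&(hsv[...,1]>90)&(hsv[...,2]>70)).astype(np.uint8)
    ok=(d["range_z"]>0)&(P[...,0]>300)&(P[...,0]<900)&(abs(P[...,1])<600)
    cnt,_=cv2.findContours(wood,0,2)
    for c in cnt:
        if cv2.contourArea(c)<150: continue
        m=np.zeros((480,640),np.uint8);cv2.drawContours(m,[c],-1,1,-1)
        q=P[(m>0)&ok]
        if len(q)<50: continue
        print(n,"wood",cv2.minAreaRect(c),q.mean(0).round(0),np.percentile(q,[2,98],axis=0).round(0).tolist())
        if q[:,1].mean()<240:
            A=np.c_[q[:,:2],np.ones(len(q))];print(" slope",np.linalg.lstsq(A,q[:,2],rcond=None)[0])
    m=((P[...,2]>98)&(P[...,2]<112)&ok&(P[...,1]>-150)&(P[...,1]<200)&(P[...,0]>400)).astype(np.uint8)
    m=cv2.morphologyEx(m,3,np.ones((5,5)))
    m=cv2.morphologyEx(m,2,np.ones((3,3)))
    cnt,_=cv2.findContours(m,0,2); c=max(cnt,key=cv2.contourArea)
    w=px(d,c[:,0],104)[:,:2].astype(np.float32); r=cv2.minAreaRect(w)
    print(n,"heater",r,cv2.boxPoints(r).round(1).tolist(),"z",np.median(P[m>0][:,2]))
    x0,y0,ww,hh=(270,160,160,130) if n=="top" else (210,170,180,140)
    cv2.imwrite(f"pics/crop_{n}.png",cv2.resize(d["color"][y0:y0+hh,x0:x0+ww,::-1],None,fx=4.3,fy=4.3,interpolation=2))
E
```

```text
top wood ((236.5, 308.5), (27.0, 57.0), 90.0) [320. 302.  43.] [[301.0, 227.0, 2.0], [342.0, 382.0, 51.0]]
top wood ((307.31500244140625, 218.70230102539062), (47.6699333190918, 17.25849151611328), 8.746161460876465) [569. 113.  15.] [[542.0, 45.0, 2.0], [596.0, 178.0, 27.0]]
 slope [  0.02271038   0.14343912 -14.36302789]
top wood ((224.9606475830078, 196.5502166748047), (22.20113754272461, 62.30156707763672), 83.0887680053711) [631. 359.  19.] [[593.0, 273.0, 3.0], [670.0, 443.0, 33.0]]
top heater ((491.90924072265625, -66.34687042236328), (178.98524475097656, 170.1891326904297), 1.0682368278503418) [[400.79998779296875, 17.100000381469727], [404.0, -153.10000610351562], [583.0, -149.8000030517578], [579.7999877929688, 20.399999618530273]] z 105.09942599820847
side wood ((279.0, 407.0), (42.0, 44.0), 90.0) [432. 521.  89.] [[410.0, 501.0, 64.0], [460.0, 534.0, 110.0]]
side wood ((197.68255615234375, 350.18463134765625), (38.260955810546875, 89.54885864257812), 30.068584442138672) [628. 376.  19.] [[592.0, 279.0, 5.0], [666.0, 454.0, 31.0]]
side wood ((389.8538513183594, 353.66925048828125), (48.993717193603516, 83.72344207763672), 7.125016689300537) [319. 330.  39.] [[301.0, 232.0, 2.0], [338.0, 388.0, 50.0]]
side wood ((273.7500305175781, 276.7500305175781), (23.33452033996582, 50.91168975830078), 45.0) [566. 132.  14.] [[539.0, 52.0, 2.0], [597.0, 187.0, 25.0]]
 slope [  0.09413014   0.08772175 -50.65268502]
side heater ((490.6134338378906, -63.675865173339844), (177.97207641601562, 190.6361083984375), 2.74788761138916) [[397.20001220703125, 27.299999237060547], [406.29998779296875, -163.1999969482422], [584.0999755859375, -154.60000610351562], [574.9000244140625, 35.79999923706055]] z 104.39536247223813
```

View pics/crop_top.png

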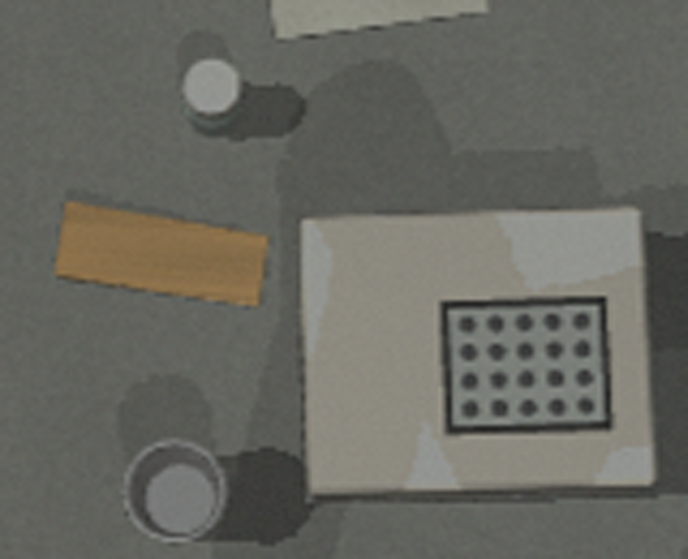

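View pics/crop_side.png

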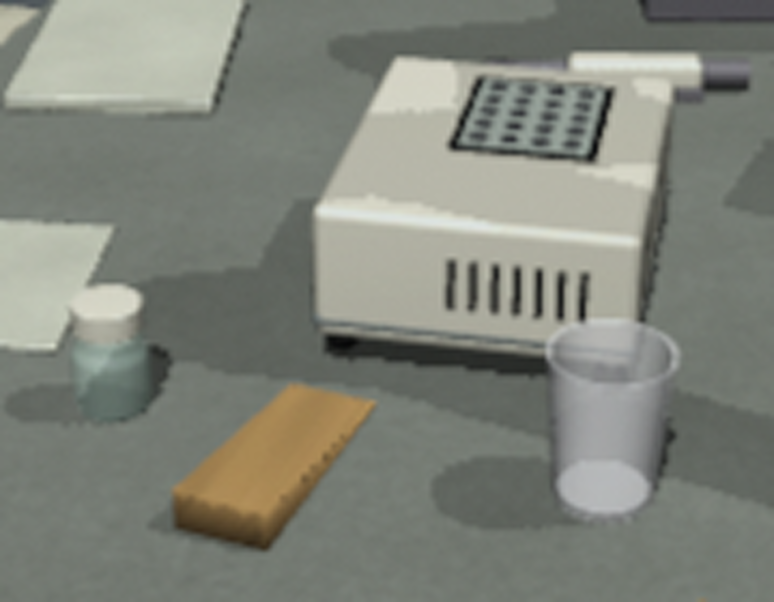

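The crops confirm a plain wedge, with the thick end at crop (62,239) and the thin end at (263,270) by the short foot. The jar is at (212,85) and the beaker at (175,490). Now I refine the poses from those corners.

```bash
python3 - <<'E'
from h import *
d=pickle.load(open("top0.pkl","rb"))
s=lambda c:(np.array(c)+.5)/4.3-.5+[270,160]
H=px(d,s([(302,219),(638,208),(655,485),(310,491)]),104)[:,:2]
print("H corners +x+y,+x-y,-x-y,-x+y",H.round(1),"len",np.linalg.norm(np.roll(H,-1,0)-H,axis=1))
# colour-mask refine
yv=(H[0]+H[3]-H[1]-H[2]);xv=(H[0]+H[1]-H[2]-H[3])
print("yaw",np.degrees(np.arctan2(-yv[0],yv[1])),np.degrees(np.arctan2(xv[1],xv[0])),"c",H.mean(0))
hsv=cv2.cvtColor(d["color"],cv2.COLOR_RGB2HSV)
W=px(d,s([(66,203),(268,236),(258,305),(57,275)]),[24,3,3,24])[:,:2]
print("W",W.round(1),np.linalg.norm(np.roll(W,-1,0)-W,axis=1))
a=(W[1]+W[2]-W[0]-W[3]);print("centre",W.mean(0),"dir deg",np.degrees(np.arctan2(a[1],a[0])),"thin",(W[1]+W[2])/2,"thick",(W[0]+W[3])/2)
print("jar",px(d,s([(212,85)]),65),"beaker rim",px(d,s([(175,490)]),85),"beaker base",px(d,s([(180,498)]),0))
d=pickle.load(open("side0.pkl","rb"))
s=lambda c:(np.array(c)+.5)/4.3-.5+[210,170]
H=px(d,s([(317,210),(398,57),(672,82),(642,238)]),104)[:,:2]
print("side H",H.round(1),H.mean(0),np.linalg.norm(np.roll(H,-1,0)-H,axis=1))
W=px(d,s([(175,490),(297,384),(376,403),(270,518)]),[24,3,3,24])[:,:2]
print("side W",W.round(1),W.mean(0),(W[1]+W[2])/2,(W[0]+W[3])/2,np.linalg.norm(np.roll(W,-1,0)-W,axis=1))
a=(W[1]+W[2]-W[0]-W[3]);print(np.degrees(np.arctan2(a[1],a[0])))
E
```

```text
H corners +x+y,+x-y,-x-y,-x+y [[ 575.8   17.9]
 [ 586.2 -196.3]
 [ 409.3 -205.4]
 [ 401.5   10.4]] len [214.4358022  177.12696854 215.85347604 174.45227768]
yaw 2.419552313541123 2.7162200139393673 c [493.19099062 -93.33689449]
W [[601.8 178.4]
 [585.2  39.8]
 [536.6  45.8]
 [551.6 183. ]] [139.64589277  48.92755161 138.0013819   50.39957801]
centre [568.78209426 111.76383656] dir deg -96.52209409207384 thin [560.89796907  42.80219851] thick [576.66621945 180.7254746 ]
jar [[674.56526603  78.73420305  65.        ]] beaker rim [[401.94641177  96.19641438  85.        ]] beaker base [[402.78049975  96.71471901   0.        ]]
side H [[ 572.2   24.1]
 [ 582.  -191.1]
 [ 409.2 -196.6]
 [ 398.8   11.9]] [490.54932693 -87.89965951] [215.44558197 172.85881835 208.76712975 173.81209174]
side W [[600.3 180.2]
 [580.7  41.1]
 [533.3  49. ]
 [548.4 190.9]] [565.68760332 115.29181733] [556.9962596   45.04688832] [574.37894705 185.53674633] [140.50068482  47.99490078 142.66408477  53.02325074]
-97.05330973837384
```

Heater centre is about (491.5,-91) with yaw about 2.5°, so foot_spot is about (562.5,7.5). The wedge thin edge is at (559,44), heading -96.7°. I'll go to the corner first with the fingers shut.

Request:
apply_moves:
  plan: [1, 0.18, 0.265, 0, 40, 1, 0.18, 0.265, 0, 40, 1, 0.18, 0.265, 0, 40, 1, 0.18, 0.265, 0, 40, 1, 0.18, 0.265, 0, 40, 1, 0.18, 0.265, 0, 40, 1, 0.18, 0.265, 0, 40, 1, 0.18, 0.265, 0, 40]

```text
clock: 0.77
position: [325.1, -340.4, 231.2]
ee_rot: [-0.45, 0.893, 0.0, 0.0]
contact_force: [0.7, -0.4, 0.1]
gripper_width: -0.0
```

Request:
apply_moves:
  plan: [1, 0.18, 0.265, 0, 30, 1, 0.18, 0.265, 0, 30, 1, 0.18, 0.265, 0, 30, 1, 0.18, 0.265, 0, 30, 1, 0.18, 0.265, 0, 30, 1, 0.18, 0.265, 0, 30, 1, 0.18, 0.265, 0, 30, 1, 0.18, 0.265, 0, 30]

```text
clock: 1.43
position: [505.5, -75.3, 231.0]
ee_rot: [-0.666, 0.746, 0.0, 0.0]
contact_force: [0.4, -0.4, -0.9]
gripper_width: -0.1
```

Request:
apply_moves:
  plan: [1, 0.028, 0.04, -0.02, 0, 1, 0.057, 0.08, -0.05, 0, 1, 0.057, 0.08, -0.09, 0, 1, 0.057, 0.08, -0.115, 0, 1, 0.057, 0.08, -0.115, 0]

```text
clock: 1.85
position: [556.2, 2.6, 107.8]
ee_rot: [-0.665, 0.747, 0.005, -0.007]
contact_force: [-1.7, -1.2, -0.9]
gripper_width: -0.2
```

```bash
python3 - <<'E'
from bench import arm
s=arm.read_state();print(s["position"],s["ee_rot"],s["contact_force"],s["wrist_torque"],s["joints"])
E
```

```text
[556.17805001   2.55186597 107.81489848] [-0.66478993  0.74698235  0.00473348 -0.00702171] [-1.74695394 -1.20533132 -0.92661587] [-0.04586197  0.18632068 -0.05348169] [ 0.29449766  0.3979079  -0.31373329 -0.00352144 -0.8758774  -0.40852753]
```

Request:
apply_moves:
  plan: [1, 0, 0, 0, 0, 1, 0, 0, 0, 0]

```text
clock: 2.02
position: [562.1, 1.5, 117.9]
ee_rot: [-0.665, 0.747, -0.001, 0.001]
contact_force: [0.2, 0.3, 0.7]
gripper_width: -0.5
```

Request:
apply_moves:
  plan: [1, 0, 0.002, -0.006, 0, 1, 0, 0.002, -0.012, 0, 1, 0, 0.002, -0.012, 0, 1, 0, 0.002, -0.012, 0]

```text
clock: 2.35
position: [561.2, 3.5, 105.0]
ee_rot: [-0.665, 0.747, -0.0, 0.0]
contact_force: [0.1, -0.4, 0.2]
gripper_width: -0.1
```

Request:
apply_moves:
  plan: [1, 0, 0, -0.001, 0, 1, 0, 0, -0.002, 0, 1, 0, 0, -0.002, 0, 1, 0, 0, -0.002, 0]

```text
clock: 2.68
position: [561.8, 4.0, 102.9]
ee_rot: [-0.665, 0.747, -0.0, 0.001]
contact_force: [-0.0, 0.4, 2.1]
gripper_width: 0.0
```

Request:
apply_moves:
  plan: [1, 0, 0, -0.001, 0, 1, 0, 0, -0.002, 0, 1, 0, 0, -0.002, 0, 1, 0, 0, -0.002, 0]

```text
clock: 3.02
position: [562.7, 4.6, 101.2]
ee_rot: [-0.665, 0.747, -0.001, 0.002]
contact_force: [2.1, 3.5, 4.8]
gripper_width: -0.1
```

Request:
apply_moves:
  plan: [1, 0, 0, -0.001, 0, 1, 0, 0, -0.002, 0, 1, 0, 0, -0.002, 0, 1, 0, 0, -0.002, 0]

```text
clock: 3.35
position: [562.7, 4.2, 99.1]
ee_rot: [-0.665, 0.747, -0.001, 0.001]
contact_force: [3.6, 3.1, 5.3]
gripper_width: 0.0
```

Request:
apply_moves:
  plan: [1, 0, 0, -0.001, 0, 1, 0, 0, -0.002, 0, 1, 0, 0, -0.002, 0, 1, 0, 0, -0.002, 0]

```text
clock: 3.68
position: [561.9, 3.9, 96.6]
ee_rot: [-0.665, 0.747, -0.0, 0.001]
contact_force: [2.7, 1.6, 4.7]
gripper_width: -0.3
```

Request:
apply_moves:
  plan: [1, 0, 0, -0.001, 0, 1, 0, 0, -0.002, 0, 1, 0, 0, -0.002, 0, 1, 0, 0, -0.002, 0]

```text
clock: 4.02
position: [562.4, 4.3, 95.1]
ee_rot: [-0.665, 0.747, -0.001, 0.001]
contact_force: [3.6, 2.6, 5.1]
gripper_width: 0.1
```

```bash
python3 - <<'E'
from bench import arm
from h import *
s=arm.read_state();print(s["position"],s["contact_force"])
d=arm.get_image("side");pickle.dump(d,open("side1.pkl","wb"))
cv2.imwrite("pics/side1.png",cv2.resize(d["color"][140:320,200:400,::-1],None,fx=3.3,fy=3.3,interpolation=2))
E
```

```text
[562.44821986   4.29180186  95.05248291] [3.56634305 2.64266799 5.14973219]
```

View pics/side1.png

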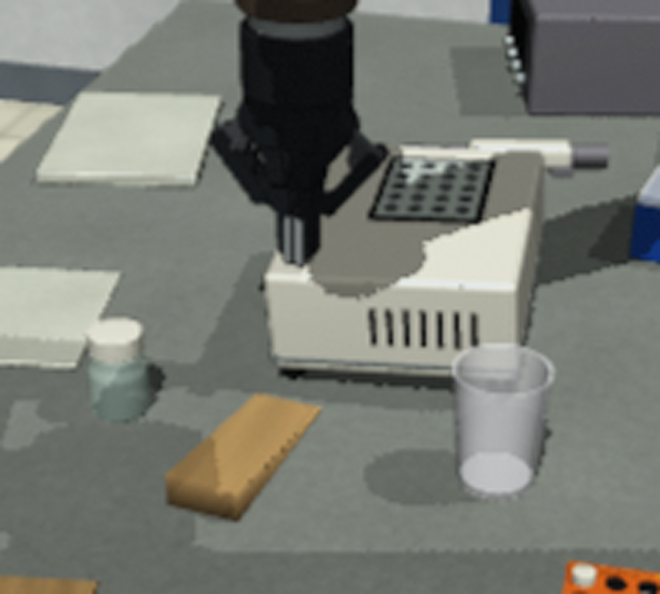

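The side view shows the fingertips on the corner at (295,255), with the corner rocked down about 9 mm at roughly steady force. I'll go a bit further to find where the foot meets the bench.

Request:
apply_moves:
  plan: [1, 0, 0, -0.001, 0, 1, 0, 0, -0.002, 0, 1, 0, 0, -0.002, 0, 1, 0, 0, -0.002, 0]

```text
clock: 4.4
position: [562.8, 4.5, 94.6]
ee_rot: [-0.665, 0.747, -0.001, 0.002]
contact_force: [0.7, 4.5, 13.5]
gripper_width: 0.2
```

Request:
apply_moves:
  plan: [1, 0, 0, -0.001, 0, 1, 0, 0, -0.0015, 0, 1, 0, 0, -0.0015, 0, 1, 0, 0, -0.0015, 0]

```text
clock: 4.73
position: [563.0, 4.5, 94.4]
ee_rot: [-0.665, 0.746, -0.001, 0.002]
contact_force: [-1.9, 4.8, 19.6]
gripper_width: -0.2
```

The corner was felt to rock down about 9.5 mm to a hard stop, so the wedge should go about 43 mm past its thin edge. I'll raise gently, then go behind the wedge with the fingers half shut as a two-point pusher.

Request:
apply_moves:
  plan: [1, 0, 0, 0.004, 0, 1, 0, 0, 0.008, 0, 1, 0, 0, 0.012, 0, 1, 0, 0, 0.016, 0, 1, 0, 0, 0.03, 0, 1, 0, 0, 0.06, 0, 0.53, 0, 0, 0.08, 0, 0.53, 0, 0, 0.08, 0]

```text
clock: 5.4
position: [563.0, 3.9, 174.6]
ee_rot: [-0.665, 0.747, -0.002, 0.002]
contact_force: [-0.1, -0.3, 0.4]
gripper_width: 19.5
```

Request:
apply_moves:
  plan: [0.53, 0.003, 0.04, 0, 0, 0.53, 0.006, 0.08, 0, 0, 0.53, 0.01, 0.12, 0, 0, 0.53, 0.014, 0.16, 0, 2.5, 0.53, 0.017, 0.19, 0, 2.5, 0.53, 0.017, 0.21, 0, 2.5, 0.53, 0.017, 0.21, 0, 2.5, 0.53, 0.017, 0.21, 0, 2.5]

```text
clock: 6.07
position: [577.0, 214.3, 169.0]
ee_rot: [-0.681, 0.732, 0.001, -0.002]
contact_force: [-0.6, -0.8, -0.1]
gripper_width: 20.1
```

```bash
python3 - <<'E'
from bench import arm
from h import *
s=arm.read_state();print(s["position"],s["contact_force"],s["ee_rot"],s["gripper_width"])
for n in("side","top"):
    d=arm.get_image(n);pickle.dump(d,open(n+"2.pkl","wb"))
    x0,y0,ww,hh=(270,160,160,130) if n=="top" else (210,170,180,140)
    cv2.imwrite(f"pics/crop2_{n}.png",cv2.resize(d["color"][y0:y0+hh,x0:x0+ww,::-1],None,fx=4.3,fy=4.3,interpolation=2))
E
```

```text
[577.01572678 214.31700693 168.98900832] [-0.6309505  -0.75699625 -0.07943249] [-6.81455257e-01  7.31857007e-01  5.72105295e-04 -1.93070532e-03] 20.13764843465791
```

View pics/crop2_side.png

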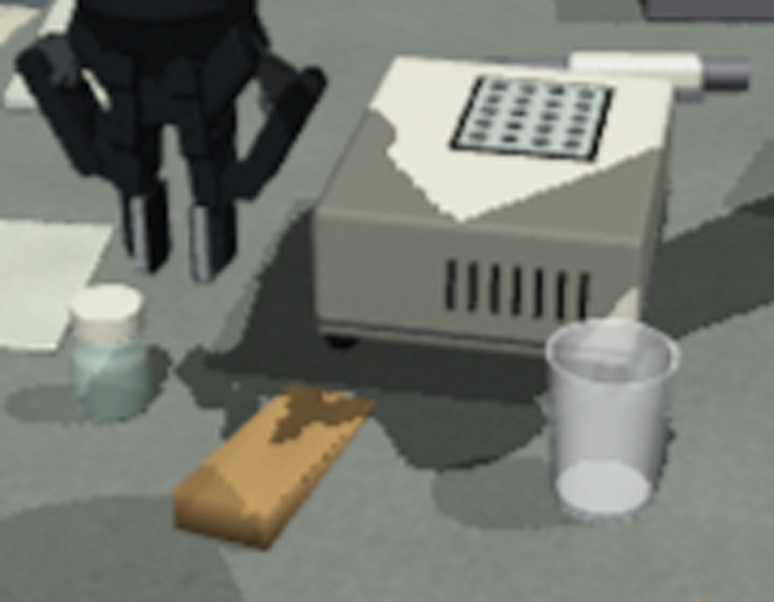

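View pics/crop2_top.png

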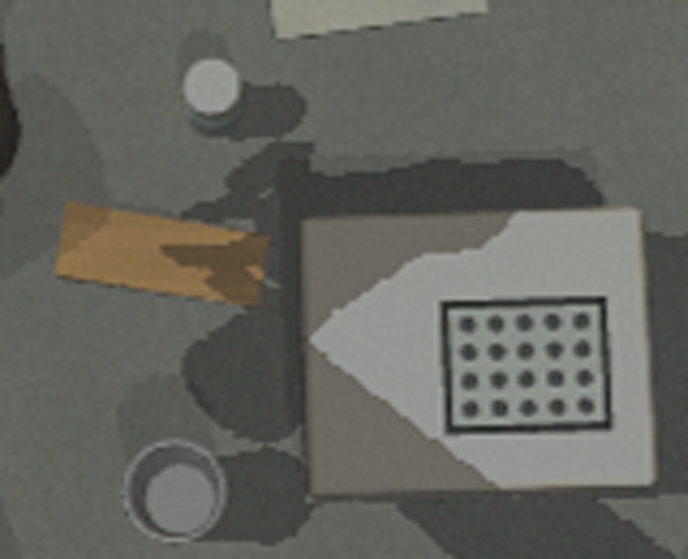

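The heater is back level and unmoved, and the wedge is untouched. Now I descend behind the wedge.

Request:
apply_moves:
  plan: [0.53, 0.001, 0.0, -0.035, 0, 0.53, 0.001, 0.0, -0.07, 0, 0.53, 0.001, 0, -0.11, 0, 0.53, 0.001, 0, -0.14, 0, 0.53, 0.001, 0, -0.15, 0, 0.53, 0.001, 0, -0.15, 0, 0.53, 0.001, 0, -0.15, 0]

```text
clock: 6.75
position: [580.1, 213.4, 21.6]
ee_rot: [-0.681, 0.732, -0.0, 0.0]
contact_force: [0.3, -0.2, 0.5]
gripper_width: 19.8
```

Request:
apply_moves:
  plan: [0.53, -0.001, 0, -0.008, 0, 0.53, -0.002, 0, -0.015, 0, 0.53, -0.002, 0, -0.015, 0, 0.53, -0.003, -0.008, -0.015, 0, 0.53, -0.003, -0.014, -0.015, 0, 0.53, -0.003, -0.014, -0.015, 0]

```text
clock: 7.25
position: [576.0, 198.6, 6.3]
ee_rot: [-0.681, 0.733, 0.0, -0.0]
contact_force: [0.2, 0.3, 0.2]
gripper_width: 19.9
```

Request:
apply_moves:
  plan: [0.53, -0.0005, -0.005, 0, 0, 0.53, -0.0005, -0.01, 0, 0, 0.53, -0.001, -0.015, 0, 0, 0.53, -0.0015, -0.02, 0, 0, 0.53, -0.0015, -0.02, 0, 0, 0.53, -0.0015, -0.02, 0, 0]

```text
clock: 7.75
position: [574.6, 179.3, 5.8]
ee_rot: [-0.681, 0.733, 0.0, -0.0]
contact_force: [-0.5, 0.3, 0.3]
gripper_width: 20.0
```

```bash
cat > look.py <<'E'
import sys
from bench import arm
from h import *
k=sys.argv[1]
s=arm.read_state();print(s["clock"],s["position"],s["contact_force"],s["gripper_width"])
for n in("side","top"):
    d=arm.get_image(n);pickle.dump(d,open(n+k+".pkl","wb"))
    x0,y0,ww,hh=(270,160,160,130) if n=="top" else (210,170,180,140)
    cv2.imwrite(f"pics/crop{k}_{n}.png",cv2.resize(d["color"][y0:y0+hh,x0:x0+ww,::-1],None,fx=4.3,fy=4.3,interpolation=2))
E
python3 look.py 3
```

```text
7.75 [574.5585824  179.3201678    5.75677629] [-0.50821404  0.26564946  0.26079169] 20.03546319985176
```

View pics/crop3_side.png

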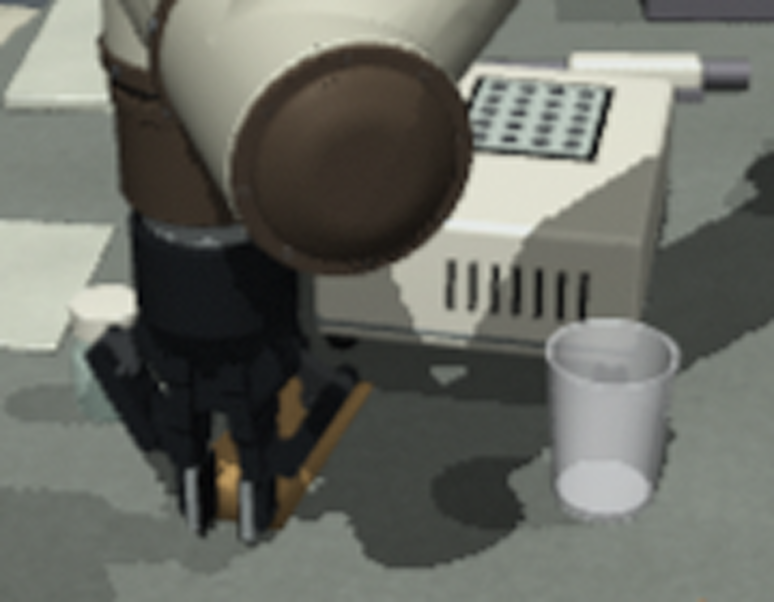

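View pics/crop3_top.png

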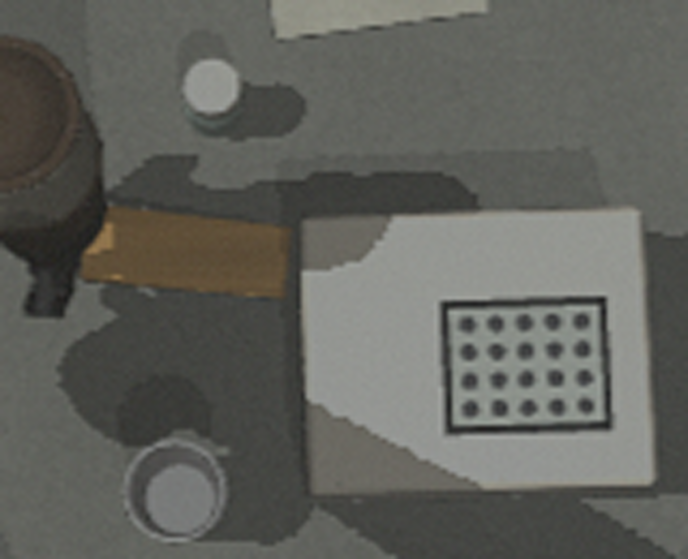

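The wedge is sliding straight: the thin edge at top crop (287,262) is just reaching the heater side. I measure its line against the foot.

```bash
python3 - <<'E'
from h import *
d=pickle.load(open("top3.pkl","rb"))
s=lambda c:(np.array(c)+.5)/4.3-.5+[270,160]
T=px(d,s([(292,228),(284,297)]),3);print(T.round(1),T.mean(0))
S=px(d,s([(120,207),(85,279)]),[21,22.5]);print(S.round(1))
for a,b in((0,0),(1,1)):
    v=T[a]-S[b];print(np.degrees(np.arctan2(v[1],v[0])))
E
```

```text
[[591.1  23.2   3. ]
 [542.5  28.    3. ]] [566.78769973  25.63030862   3.        ]
[[600.2 141.5  21. ]
 [549.4 164.   22.5]]
-94.40148722914627
-92.89495133794166
```

Axis at the foot is x≈564 against foot 562.5, which is well aligned. I continue pushing, then slow down.

Request:
apply_moves:
  plan: [0.53, -0.0005, -0.006, 0, 0, 0.53, -0.001, -0.012, 0, 0, 0.53, -0.0015, -0.018, 0, 0, 0.53, -0.002, -0.024, 0, 0, 0.53, -0.0025, -0.03, 0, 0, 0.53, -0.003, -0.036, 0, 0, 0.53, -0.0035, -0.04, 0, 0, 0.53, -0.0035, -0.04, 0, 0]

```text
clock: 8.52
position: [570.8, 138.7, 5.8]
ee_rot: [-0.681, 0.733, 0.0, -0.0]
contact_force: [-0.3, -0.4, -0.5]
gripper_width: 20.2
```

Request:
apply_moves:
  plan: [0.53, 0, -0.002, 0, 0, 0.53, -0.0005, -0.004, 0, 0, 0.53, -0.0005, -0.006, 0, 0, 0.53, -0.0005, -0.008, 0, 0, 0.53, -0.0005, -0.01, 0, 0, 0.53, -0.0005, -0.01, 0, 0]

```text
clock: 9.02
position: [570.7, 129.6, 5.8]
ee_rot: [-0.681, 0.732, -0.0, -0.0]
contact_force: [-0.2, 0.1, -0.4]
gripper_width: 20.1
```

Request:
apply_moves:
  plan: [0.53, 0, -0.001, 0, 0, 0.53, 0, -0.002, 0, 0, 0.53, 0, -0.003, 0, 0, 0.53, 0, -0.003, 0, 0]

```text
clock: 9.35
position: [570.7, 126.7, 5.8]
ee_rot: [-0.681, 0.732, 0.0, -0.0]
contact_force: [-1.0, 0.3, 0.4]
gripper_width: 20.1
```

Request:
apply_moves:
  plan: [0.53, 0, -0.001, 0, 0, 0.53, 0, -0.002, 0, 0, 0.53, 0, -0.003, 0, 0, 0.53, 0, -0.003, 0, 0]

```text
clock: 9.68
position: [570.7, 123.7, 5.8]
ee_rot: [-0.681, 0.732, -0.0, -0.0]
contact_force: [0.3, -0.3, -0.6]
gripper_width: 20.1
```

Request:
apply_moves:
  plan: [0.53, 0, -0.001, 0, 0, 0.53, 0, -0.002, 0, 0, 0.53, 0, -0.003, 0, 0, 0.53, 0, -0.003, 0, 0]

```text
clock: 10.02
position: [570.7, 120.7, 5.8]
ee_rot: [-0.681, 0.732, 0.0, -0.0]
contact_force: [-0.6, 1.0, -0.7]
gripper_width: 20.3
```

Request:
apply_moves:
  plan: [0.53, 0, -0.001, 0, 0, 0.53, 0, -0.002, 0, 0, 0.53, 0, -0.002, 0, 0, 0.53, 0, -0.002, 0, 0]

```text
clock: 10.35
position: [570.6, 118.7, 5.8]
ee_rot: [-0.681, 0.732, 0.0, -0.0]
contact_force: [-0.0, -0.2, 0.7]
gripper_width: 20.0
```

```bash
python3 look.py 4
```

```text
10.35 [570.64877377 118.72114855   5.79011536] [-0.02826893 -0.21629164  0.69032554] 20.049640645359847
```

View pics/crop4_top.png

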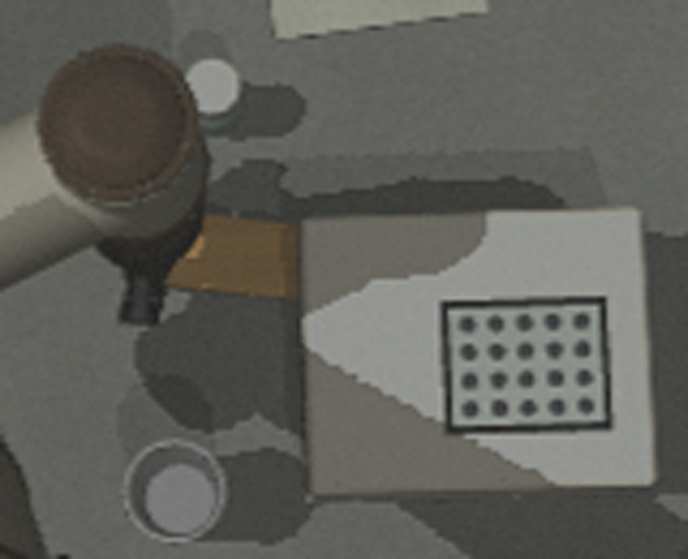

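View pics/crop4_side.png

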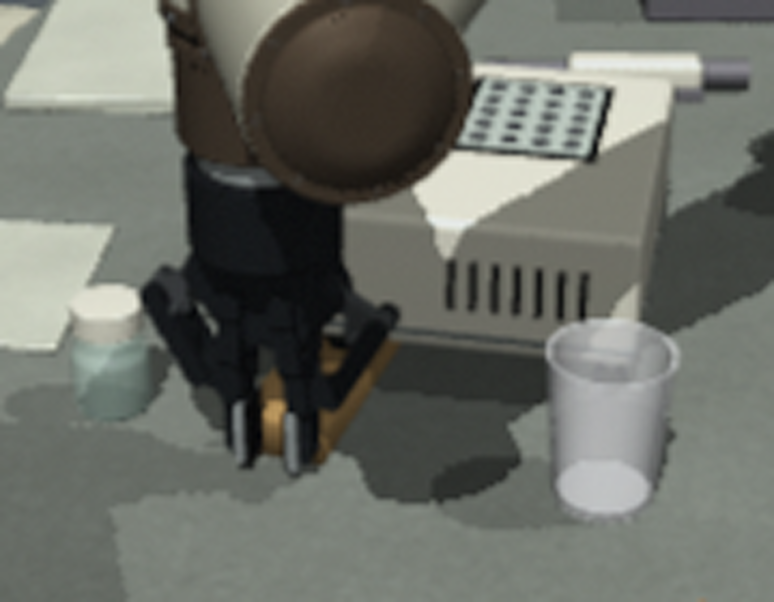

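No contact yet; by my estimate the wedge is about 42 mm under. I go on in 1–2 mm steps.

Request:
apply_moves:
  plan: [0.53, 0, -0.001, 0, 0, 0.53, 0, -0.0015, 0, 0, 0.53, 0, -0.0015, 0, 0]

```text
clock: 10.7
position: [570.7, 117.4, 5.8]
ee_rot: [-0.681, 0.732, 0.0, 0.0]
contact_force: [0.3, -0.1, 0.2]
gripper_width: 20.0
```

Request:
apply_moves:
  plan: [0.53, 0, -0.001, 0, 0, 0.53, 0, -0.0015, 0, 0, 0.53, 0, -0.0015, 0, 0]

```text
clock: 10.95
position: [570.9, 116.1, 5.8]
ee_rot: [-0.681, 0.732, -0.0, 0.0]
contact_force: [0.1, 1.7, -0.3]
gripper_width: 20.1
```

Request:
apply_moves:
  plan: [0.53, 0, -0.001, 0, 0, 0.53, 0, -0.0015, 0, 0, 0.53, 0, -0.0015, 0, 0]

```text
clock: 11.2
position: [570.9, 114.7, 5.9]
ee_rot: [-0.681, 0.732, -0.0, 0.0]
contact_force: [-0.1, 2.3, -1.1]
gripper_width: 20.1
```

Request:
apply_moves:
  plan: [0.53, 0, -0.001, 0, 0, 0.53, 0, -0.0015, 0, 0, 0.53, 0, -0.0015, 0, 0]

```text
clock: 11.45
position: [571.1, 113.4, 5.9]
ee_rot: [-0.681, 0.732, -0.0, 0.001]
contact_force: [0.1, 4.2, -1.2]
gripper_width: 20.3
```

Request:
apply_moves:
  plan: [0.53, 0, -0.001, 0, 0, 0.53, 0, -0.001, 0, 0, 0.53, 0, -0.001, 0, 0]

```text
clock: 11.7
position: [571.1, 112.5, 5.9]
ee_rot: [-0.681, 0.732, -0.0, 0.001]
contact_force: [0.5, 5.2, -1.4]
gripper_width: 19.8
```

Snug at about 5 N. I back away and look.

Request:
apply_moves:
  plan: [0.53, 0, 0.004, 0, 0, 0.53, 0, 0.012, 0, 0, 0.53, 0.001, 0.03, 0, 0, 0.53, 0.001, 0.04, 0, 0, 0.53, 0.001, 0.04, 0.03, 0, 0.53, 0.001, 0.04, 0.07, 0, 1, 0.001, 0.04, 0.11, 0, 1, 0.001, 0.04, 0.15, 0]

```text
clock: 12.37
position: [571.0, 151.7, 157.2]
ee_rot: [-0.681, 0.732, 0.0, -0.001]
contact_force: [0.4, 0.6, -1.1]
gripper_width: 0.1
```

Request:
apply_moves:
  plan: [1, 0.002, 0.03, 0.01, 0, 1, 0.002, 0.06, 0.01, 0, 1, 0.002, 0.06, 0.01, 0]

```text
clock: 12.62
position: [574.4, 215.9, 167.5]
ee_rot: [-0.682, 0.731, -0.0, 0.002]
contact_force: [0.2, -0.3, 0.1]
gripper_width: 0.0
```

```bash
python3 look.py 5
```

```text
12.6167 [574.38762682 215.92274787 167.53177759] [ 0.21570801 -0.33075036  0.05116361] 0.009642746538304606
```

View pics/crop5_top.png

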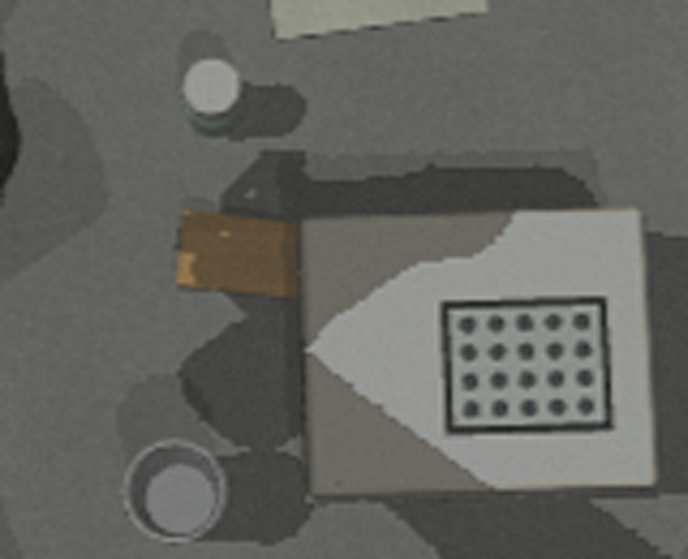

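View pics/crop5_side.png

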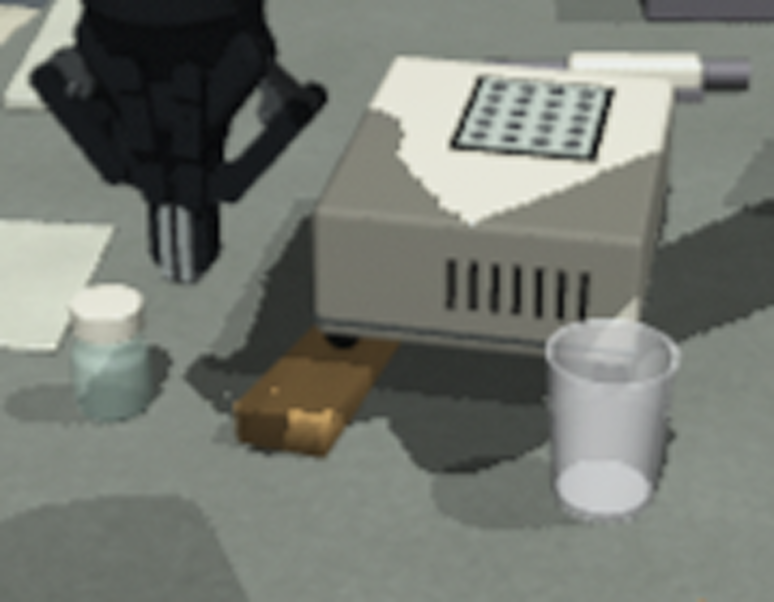

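The foot (side crop (343,340)) rests on the wedge, a few mm from its centre line. Heater is level and in place. Now I press the corner.

Request:
apply_moves:
  plan: [1, -0.003, -0.04, 0, 0, 1, -0.006, -0.08, 0, 0, 1, -0.008, -0.12, 0, 0, 1, -0.01, -0.16, 0, 0, 1, -0.012, -0.19, 0, 0, 1, -0.012, -0.21, 0, 0, 1, -0.012, -0.21, -0.02, 0, 1, -0.012, -0.21, -0.04, 0]

```text
clock: 13.38
position: [561.6, -0.5, 126.1]
ee_rot: [-0.68, 0.733, -0.001, 0.001]
contact_force: [0.7, -0.3, -1.3]
gripper_width: 0.1
```

Request:
apply_moves:
  plan: [1, 0, 0, -0.005, 0, 1, 0, 0, -0.015, 0, 1, 0, 0, -0.015, 0, 1, 0, 0, -0.015, 0]

```text
clock: 13.72
position: [561.7, 1.9, 110.8]
ee_rot: [-0.681, 0.732, 0.0, -0.0]
contact_force: [0.6, 0.0, 0.4]
gripper_width: 0.2
```

Request:
apply_moves:
  plan: [1, 0, 0.004, -0.003, 0, 1, 0, 0.004, -0.005, 0, 1, 0, 0.004, -0.006, 0, 1, 0, 0.004, -0.006, 0]

```text
clock: 14.05
position: [561.7, 6.2, 104.9]
ee_rot: [-0.681, 0.732, -0.0, 0.0]
contact_force: [-0.7, -0.3, -0.6]
gripper_width: -0.1
```

Request:
apply_moves:
  plan: [1, 0, 0, -0.001, 0, 1, 0, 0, -0.002, 0, 1, 0, 0, -0.002, 0, 1, 0, 0, -0.002, 0]

```text
clock: 14.38
position: [562.0, 6.0, 103.6]
ee_rot: [-0.681, 0.732, -0.0, 0.0]
contact_force: [-1.3, 1.3, 4.3]
gripper_width: -0.1
```

Request:
apply_moves:
  plan: [1, 0, 0, -0.001, 0, 1, 0, 0, -0.0015, 0, 1, 0, 0, -0.0015, 0, 1, 0, 0, -0.0015, 0]

```text
clock: 14.72
position: [562.2, 6.1, 103.4]
ee_rot: [-0.681, 0.732, -0.001, 0.001]
contact_force: [-3.2, 2.3, 12.5]
gripper_width: -0.0
```

Request:
apply_moves:
  plan: [1, 0, 0, -0.0005, 0, 1, 0, 0, -0.0005, 0, 1, 0, 0, -0.0005, 0, 1, 0, 0, -0.0005, 0, 1, 0, 0, -0.0005, 0, 1, 0, 0, -0.0005, 0]

```text
clock: 15.22
position: [562.2, 6.1, 103.4]
ee_rot: [-0.681, 0.732, -0.001, 0.001]
contact_force: [-5.0, 1.7, 14.0]
gripper_width: -0.1
```

```bash
python3 look.py 6; python3 - <<'E'
from h import *
for n in("top0","side0","top6","side6"):
    d=pickle.load(open(n+".pkl","rb"));P=cloud(d)
    m=(d["range_z"]>0)&(P[...,0]>420)&(P[...,0]<570)&(P[...,1]>-185)&(P[...,1]<-5)&(abs(P[...,2]-104)<14)
    q=P[m];A=np.c_[q[:,:2],np.ones(len(q))];c=np.linalg.lstsq(A,q[:,2],rcond=None)[0]
    r=abs(q[:,2]-A@c)<3;c=np.linalg.lstsq(A[r],q[r,2],rcond=None)[0];print(n,c[:2].round(4),len(q))
E
```

```text
15.2167 [562.20330532   6.05496902 103.37525674] [-4.96571912  1.69721354 14.02677646] -0.1378132441162828
top0 [-0.005 -0.009] 3616
side0 [-0.0066 -0.0106] 1852
top6 [-0.0038 -0.0078] 3558
side6 [-0.0034 -0.0102] 1667
```

View pics/crop6_side.png

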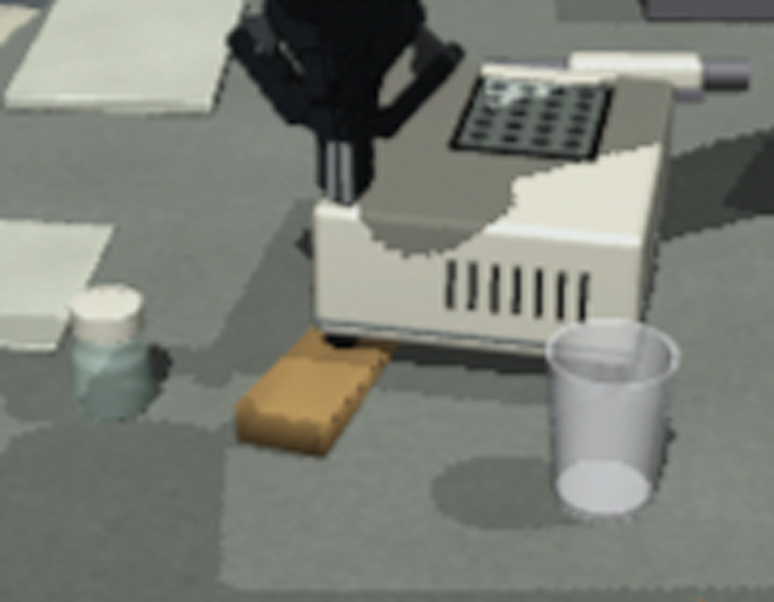

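View pics/crop6_top.png

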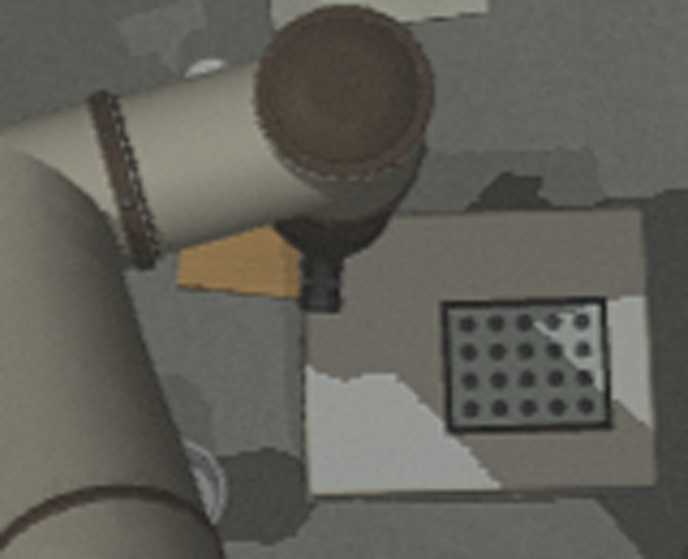

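Pressed with 14 N, the top's slope is within about 0.003 rad of the start, and the wedge (side crop (315,390)) is unmoved. I hand it in.

```bash
python3 -c "
from bench import arm
arm.job_done(); s=arm.read_state(); print(s['clock'],s['position'],s['contact_force'])"
```

```text
the job is handed in; nothing more can be done
the job is handed in; nothing more can be done
```

I felt the heater rock, wedged its short foot until it was snug, and handed the job in at about 15 s with the fingertips pressing on that corner. No verdict was reported, and the state could not be read after hand-in.

- **Rocking:** pressing the corner moved it down about 9.5 mm (about 0.08 rad) at roughly 5 N, until the foot met the bench. It came back level when released.
- **Wedge:** I pushed the smaller wedge thin end first with the half-shut fingers. The push rose from nothing to about 5 N over the last 4 mm, with the wedge about 45 mm in from its thin edge by my estimate. Then I backed off.
- **Final press:** the corner held at about 14 N with no more than about 1 mm of give, against 9.5 mm before. The slope of the heater's top matched the starting images to about 0.003 rad. The wedge did not move under the press, and the robot was not touching it.
- **Disagreements:** the two cameras placed the heater and wedge a few mm apart (up to about 6 mm), so I mostly used averages. The foot looked about 5–7 mm off the wedge's centre line, inside the 25 mm allowed. I estimated that offset from the picture and did not measure it more closely.
- **Other things:** the jar and beaker had not moved in the last pictures; I did not check the rest again, but the arm did not go near them.

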